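# Close a plaster mould with the cam clamp

## Task

On the pottery bench stand two wooden cam-clamp boards with red-knobbed levers; one holds a white plaster mould in two halves with a gap between them. Swing that clamp's lever round by its red knob until the cam has closed the mould and pressed the yellow sprung pad about half way in, then let go: never drive the pad to its stop, for that would crush the plaster. Leave the other clamp, with the terracotta mould, as it is.

Things in the scene. Friction and masses are not known exactly. Their poses are not given: they have to be found in the camera images.
- white_knob (a point): Upright red knob (22 mm diameter, 57 mm tall, top 110 mm above the table, free all round down to 60 mm) on the lever of the clamp that holds the white mould. The point is on its axis, 12 mm below the top. z is up; y points level along the lever, away from its vertical pivot, which is 90 mm back along -y. But for the knobs, nothing on the two fixed boards is higher than 75 mm above the table.
- white_lever (a joint): That lever's angle, rad, 0 to 2.9, growing anticlockwise seen from above; starts at 0.05 to 0.5. At 0 it points across the board and the cam is drawn back; at q the cam (34 mm radius, 18 mm off centre) has advanced 18 mm x (1 - cos q) towards the mould. Stiff: it stays where it is left, even under the pad's spring; turning it takes up to about 9 N at the knob.
- white_pad (a joint): How far, in m, the yellow sprung pad (8 x 70 x 42 mm plate before the blue stop block, beyond the white mould) is pushed in: 0 at rest (14 mm of steel rod show between plate and block), 0.006 half way, 0.012 at its stop. Spring 3.5 N at rest plus 0.7 N per mm. It starts to move when the cam has advanced 9 to 21 mm, differently each time, as the stop block's place varies.
- near_half: Half of the white plaster mould next to the cam: 36 mm thick along the pushing direction, 90 mm wide, 45 mm tall, about 0.2 kg, with a pouring notch in its seam face. Origin: centre of its underside, 18 mm above the table; x is the pushing direction, from cam to pad. It slides between low wooden rails on the board (230 x 130 x 18 mm).
- far_half: The other half of the white mould, next to the pad, same size, origin and axes. When the mould is closed the two origins are 36 mm apart.
- other_mould: Bystander: the terracotta-coloured mould, 74 x 88 x 44 mm, on the other clamp board. Origin: centre of its underside.
- other_knob (a point): Bystander: the red knob of the clamp with the terracotta mould, same build as white_knob.
Things that resemble listed ones, but are neither listed nor needed, are in the scene too. Leave any green or purple look-alike of the far_half alone.

How it is judged (in metres and radians):
At the end, for the whole second after the job is handed in: The white mould's two halves are closed on each other (origins within 40 mm) and upright (within 0.15 rad), the yellow pad is held pressed in by 2.5 to 9.5 mm (half way is 6 mm), and lever and mould are at rest (value of joint white_pad between 0.0025 and 0.0095 m and horizontal distance between near_half and far_half below 0.04 m and angle between each of near_half, far_half's own z axis and vertical below 0.15 rad and velocity of joint white_lever between -0.05 and 0.05 rad/s and linear speed of near_half below 0.01 m/s); the robot touches nothing.
It fails at once if the yellow pad is driven to its stop (pressed in more than 11 mm) (value of joint white_pad above 0.011 m).
It fails at once if the other clamp's lever is turned (its knob moves more than 20 mm) (distance of other_knob from where it was at the start of the episode above 0.02 m).
It fails at once if the terracotta mould is moved more than 20 mm (distance of other_mould from where it was at the start of the episode above 0.02 m).
It also fails if it takes over 40 s, if anything falls off the work surface, if the arm or the gripper's body presses on something with over 40 N, if the wrist force passes 120 N, or if a joint passes its speed limit or range.

## Robot

A 6-joint arm with a two-finger parallel gripper is mounted at the origin on the work surface. World frame = base frame: x ahead of the robot, y to its left, z up, the work surface at z = 0. Lengths are in mm, angles in rad, forces in N, time in s.
With the tool pointing down it reaches from about 275 to 825 mm from the base axis. Payload 5.2 kg.
Tool frame: the origin (TCP) lies at the very end of the fingers, on their centre line; the grasp point (between the pads) lies 19 mm behind it; z points along the fingers, y is the line along which they close (so a half turn about z gives the same grasp; the last joint's range is limited). The gripper opens to 93 mm and grips with 3 to 60 N. Pads are 15 mm wide; open, the fingers measure 128 mm over their backs; the gripper's body (75 mm by 188 mm) begins 65 mm behind the grasp point.
Start: joints at [0.971, 0.259, 1.535, -0, 1.348, -0.203], TCP at [212.537, 507.28, 218.653] pointing down, gripper open.
Joint ranges: [-3.14, 3.14], [-0.91, 2.08], [0.19, 2.58], [-1.22, 4.36], [0.22, 2.71], [-3.12, 3.12]. Speed limits (rad/s): [2.57, 2.57, 3.14, 3.14, 3.14, 3.14].

## Interface

Orientations are given as a unit quaternion [x, y, z, w].
In Python, from bench import arm, hand, planner, get_state, eyes, order gives the robot as it stands. Calls block until the motion is done:
- arm.reach(position, orientation): joint-space move of the TCP to a pose.
- arm.servo_line(position, orientation=None, v=150): straight line of the TCP; orientation=None keeps the orientation; v is the mean speed in mm/s.
- arm.movej(angles): joint-space move.
- hand.command_gripper(opening, grip_force=None): finger opening in mm; grip_force is the grip in N (None keeps the last); returns when the fingers have stopped.
- arm.sleep(seconds).
- planner.inverse_kinematics(position, orientation): joint angles nearest the present ones, or None.
- get_state(): the state.
- eyes.snapshot(name): name is "side" or "top"; returns a dict with "image" (420x560x3 uint8, red, green, blue), "z_map" (420x560 float32, mm along the optical axis (not along the pixel's ray), 0 where there is no reading), "vfov" (degrees; the focal length in pixels is half the picture's height over the tangent of half this angle, whatever the lens; pixels are square), "cx", "cy" (the principal point, pixels), "D" ([k1, k2, p1, p2, k3] as OpenCV has them; the pictures are not rectified), "cam_to_world" (4x4, takes a point from camera to world coordinates). Camera axes: x right, y up, looking along -z (the intrinsics and any distortion apply to the point x, -y, -z); pixel columns grow to the right and rows downward; lengths in mm; the calibration is good to about 2 mm. A picture is of the moment at which its call begins.
A pose or a line that the arm cannot do raises arm.Unreachable and nothing moves.
- order.close_job(): hands the job in; it is judged then, once.
The state is a dict: "clock": time; "q": joint angles; "qvel": joint speeds; "effort": joint torques, N m; "position": TCP position; "tool_rot": TCP orientation; "ft_force": force on the tool from outside, world axes, zero at the start; "torque": the same for the moment, N m; "finger_gap": finger opening in mm; "grasp_force": force on a finger pad.
Only numpy, scipy, OpenCV 4.12 (cv2) and the standard library are available. Lean on these libraries where they do the work, as an engineer would, in place of code of your own. Each camera call takes 0.05 s, during which the arm holds its last target. There are 200 camera calls.

## Working session

There is one attempt and no reset: what is moved stays moved. The work goes in short steps, each a Python script; the robot and the scene stay as the last script left them, time stands still between calls to the robot, and variables do not carry over. Pictures are saved under pics/ and viewed, at most 10 in all, crops included, and the job is handed in when it is done.

```bash
mkdir -p pics
cat > h.py <<'E'
import numpy as np, cv2
from bench import arm, hand, planner, get_state, eyes, order
def snap(n):
    s=eyes.snapshot(n); h,w=s["image"].shape[:2]
    f=h/2/np.tan(np.radians(s["vfov"])/2)
    s["K"]=np.array([[f,0,s["cx"]],[0,f,s["cy"]],[0,0,1.]]); s["D"]=np.array(s["D"],float)
    return s
def cloud(s):
    "world xyz per pixel (HxWx3), nan where no reading"
    h,w=s["z_map"].shape
    uv=np.stack(np.meshgrid(np.arange(w),np.arange(h)),-1).reshape(-1,1,2).astype(float)
    n=cv2.undistortPoints(uv,s["K"],s["D"]).reshape(h,w,2)
    z=np.where(s["z_map"]>0,s["z_map"],np.nan)
    P=np.stack([n[...,0]*z,-n[...,1]*z,-z,np.ones_like(z)],-1)
    return (P@np.array(s["cam_to_world"]).T)[...,:3]
def save(img,name,scale=1):
    cv2.imwrite("pics/"+name,cv2.cvtColor(cv2.resize(img,None,fx=scale,fy=scale,interpolation=cv2.INTER_CUBIC),cv2.COLOR_RGB2BGR))
def redmask(img):
    hsv=cv2.cvtColor(img,cv2.COLOR_RGB2HSV)
    return (((hsv[...,0]<5)|(hsv[...,0]>174))&(hsv[...,1]>170)&(hsv[...,2]>70)).astype(np.uint8)
E
python3 - <<'E'
from h import *
for n in("top","side"):
    s=snap(n); save(s["image"],n+"0.png",1.4); P=cloud(s)
    k,l,st,c=cv2.connectedComponentsWithStats(redmask(s["image"]))
    print(n,np.array(s["cam_to_world"])[:3,3].round(), s["vfov"])
    for i in range(1,k):
        if st[i,4]>15:
            p=P[l==i]; p=p[~np.isnan(p[:,0])]; print(c[i].round(),st[i,4],np.median(p,0).round(1),p[:,2].max().round(1))
print(get_state()["clock"])
E
```

```text
top [ 373.   14. 1106.] 46.59745080472365
[ 67. 199.] 4976 [490.3 508.3   9.7] 25.0
[406. 205.] 73 [ 448.6 -245.9  109.1] 112.8
[251. 206.] 75 [454.   74.3 109.7] 113.7
side [ 387. -516.  706.] 52.29224894801839
[274.  90.] 2215 [490.3 521.4   8.9] 21.0
[280. 179.] 56 [457.3  71.4 109.1] 111.6
[301. 334.] 138 [ 450.3 -250.6  108.7] 111.7
0.1
```

View pics/top0.png

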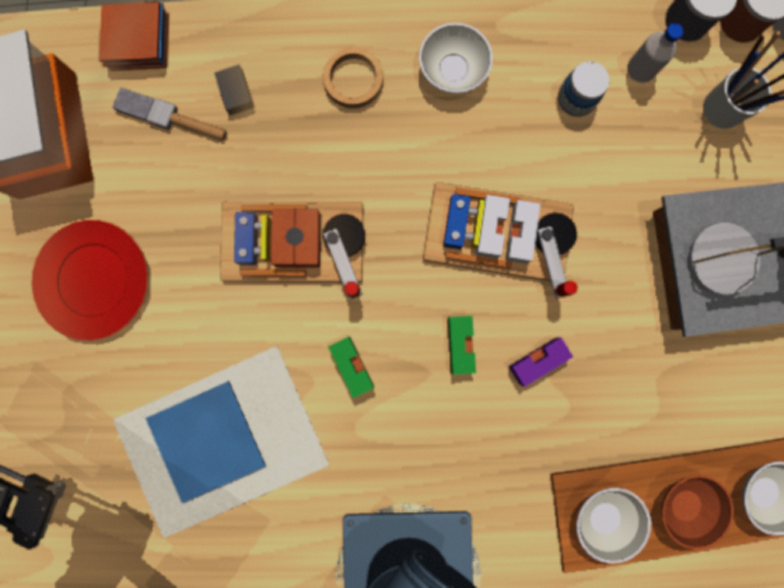

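View pics/side0.png

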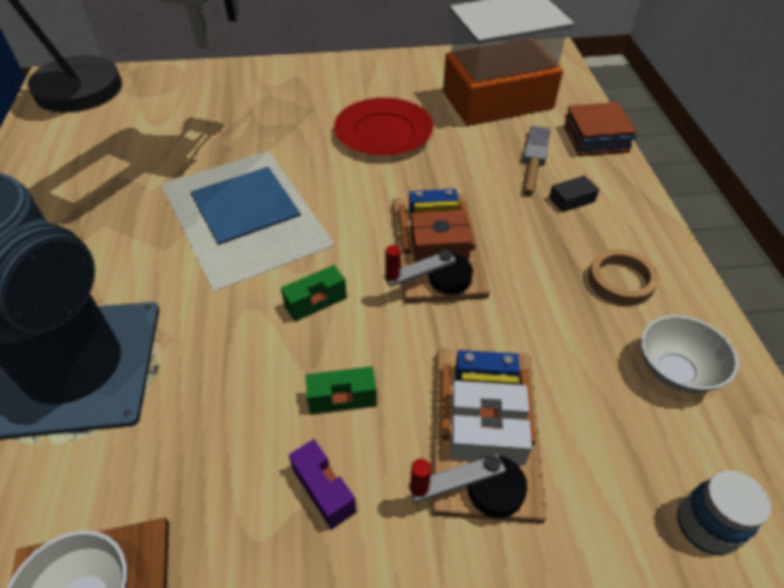

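Top view (raw pixel = shown/1.4): the candidates for the knob are the red knob at (406,205), on the clamp with the white mould, and the one at (251,206), on the terracotta clamp. The red plate at (67,199) is not a knob. For the mould there are green look-alikes at about (250,262) and (329,247) and a purple one at (386,259), all loose on the table. I choose knob (406,205), since its lever's cam faces the white halves, and check it in a close crop.

Run:
```python
from h import *
s=snap("top"); P=cloud(s); im=s["image"]
save(im[125:215,300:420],"crop1.png",6)
m=redmask(im).astype(bool); m[:,:350]=0
p=P[m&(P[...,2]>106)]; print("knob",p.mean(0).round(1),(p[:,:2].min(0)+p[:,:2].max(0))/2,np.ptp(p,0).round(1))
t=snap("side"); Q=cloud(t); m2=redmask(t["image"]).astype(bool); m2[:270]=0
p=Q[m2&(Q[...,2]>108)]; print("knob side",p.mean(0).round(1),(p[:,:2].min(0)+p[:,:2].max(0))/2,np.ptp(p,0).round(1))
for n,S,C in(("top",s,P),("side",t,Q)):
    hsv=cv2.cvtColor(S["image"],cv2.COLOR_RGB2HSV); near=(C[...,0]>440)&(C[...,0]<640)&(C[...,1]>-330)&(C[...,1]<-60)
    for nm,mm in(("white",(hsv[...,1]<40)&(hsv[...,2]>130)&(C[...,2]>57)&(C[...,2]<67)),("yellow",(abs(hsv[...,0].astype(int)-29)<5)&(hsv[...,1]>170)&(C[...,2]>45)),("blue",(abs(hsv[...,0].astype(int)-112)<12)&(hsv[...,1]>150)&(C[...,2]>40)),("black",(hsv[...,2]<50)&(C[...,2]>35)&(C[...,2]<75))):
        q=C[mm&near]
        if len(q)>5: print(n,nm,len(q),q.mean(0).round(1),cv2.minAreaRect(q[:,:2].astype(np.float32)))
```

```text
knob [ 448.4 -246.6  109.3] [ 448.59993528 -246.41026032] [17.1 18.4  7.2]
knob side [ 450.2 -250.6  109.3] [ 450.77773231 -250.25059513] [17.9 18.6  4. ]
top white 1218 [ 547.2 -166.1   62.5] ((544.4730834960938, -177.43017578125), (196.81216430664062, 100.34017944335938), 69.91056823730469)
top yellow 116 [ 555.8 -120.4   66.5] ((555.9090576171875, -120.59149932861328), (7.359556198120117, 70.47648620605469), 79.93975830078125)
top blue 373 [559.7 -87.8  57.5] ((560.98828125, -88.37220764160156), (27.82270622253418, 78.99566650390625), 79.39311981201172)
top black 423 [ 542.5 -247.6   43.5] ((538.3157958984375, -180.33636474609375), (185.69497680664062, 121.0573501586914), 64.05146026611328)
side white 1773 [ 549.  -171.1   61.9] ((549.5228881835938, -168.7264862060547), (85.92964172363281, 90.08187866210938), 79.75035095214844)
side yellow 156 [ 557.8 -122.7   67.1] ((558.3851318359375, -121.68389892578125), (8.950119972229004, 69.92841339111328), 79.73200988769531)
side blue 454 [561.1 -95.   56.7] ((542.1763916015625, -175.88577270507812), (201.25379943847656, 75.93126678466797), 76.48097229003906)
side black 1120 [ 540.7 -247.8   44. ] ((525.6262817382812, -184.95614624023438), (185.6799774169922, 126.87750244140625), 74.42011260986328)
```

View pics/crop1.png

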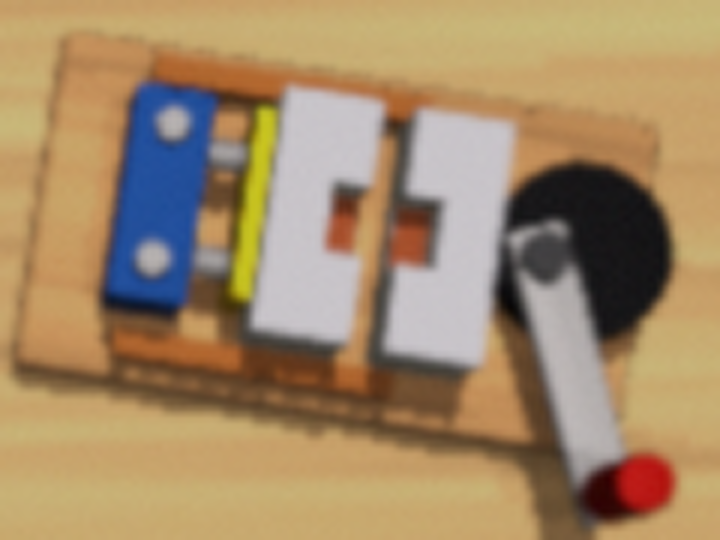

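The crop confirms the choice. The lever with the red knob at raw (407,206) and the bolt at raw (391,167) carries the black cam, which faces the white halves with the yellow pad beyond. Next I find the pivot and check IK along the arc.

```bash
cat >> h.py <<'E'
from scipy.spatial.transform import Rotation as R
PUSH=np.array([np.cos(np.radians(79.8)),np.sin(np.radians(79.8))])
def ldir(q): b=np.arctan2(PUSH[1],PUSH[0])+np.pi/2+q; return np.array([np.cos(b),np.sin(b)])
def quat(q,flip=1):
    l=ldir(q); y=flip*np.array([-l[1],l[0],0]); z=np.array([0,0,-1.]); return R.from_matrix(np.c_[np.cross(y,z),y,z]).as_quat()
def yellow(s=None):
    "push coordinate of yellow pad from the top camera, and pixel count"
    s=s or snap("top"); C=cloud(s); hsv=cv2.cvtColor(s["image"],cv2.COLOR_RGB2HSV)
    def cen(h,dh,x0):
        m=(abs(hsv[...,0].astype(int)-h)<dh)&(hsv[...,1]>140)&(C[...,0]>490)&(C[...,1]<-50)&(C[...,1]>-330)&(C[...,2]>40)
        v,u=np.nonzero(m); w=np.array([u.mean(),v.mean()])
        n=cv2.undistortPoints(w.reshape(1,1,2),s["K"],s["D"]).ravel(); M=np.array(s["cam_to_world"]); d=M[:3,:3]@[n[0],-n[1],-1]; 
        return (M[:3,3]+d*(x0-M[2,3])/d[2])[:2]@PUSH, m.sum()
    return *cen(29,6,65),*cen(112,14,60)
E
python3 - <<'E'
from h import *
s=snap("top"); C=cloud(s)
print("z bolt",C[166:170,389:393,2].round(0).tolist())
n=cv2.undistortPoints(np.array([[[390.6,167.3]]]),s["K"],s["D"]).ravel();M=np.array(s["cam_to_world"]);d=M[:3,:3]@[n[0],-n[1],-1]
piv=(M[:3,3]+d*(68-M[2,3])/d[2])[:2]
k=np.array([449.2,-248.]); v=k-piv; print("piv",piv,np.hypot(*v))
b=np.arctan2(PUSH[1],PUSH[0])+np.pi/2
q0=(np.arctan2(v[1],v[0])-b)%(2*np.pi); print("q0",q0)
print("yel",yellow(s))
for f in(1,-1):
    for q in np.arange(q0,2.4,.45):
        r=planner.inverse_kinematics([*(piv+90*ldir(q)),80],quat(q,f)); print(f,round(q,2),None if r is None else np.round(r,2))
E
```

```text
z bolt [[56.0, 58.0, 62.0, 56.0], [58.0, 57.0, 60.0, 59.0], [58.0, 60.0, 58.0, 58.0], [61.0, 59.0, 56.0, 60.0]]
piv [ 534.18918005 -226.0487715 ] 87.77822712957231
q0 0.4307823388753027
yel (np.float64(-20.296399609420973), np.int64(130), np.float64(-6.808376990762994), np.int64(445))
1 0.43 [-0.73  0.33  1.81 -0.    1.    0.59]
1 0.88 [-0.75  0.38  1.73 -0.    1.03  0.12]
1 1.33 [-0.75  0.45  1.63 -0.    1.07 -0.33]
1 1.78 [-0.71  0.5   1.53 -0.    1.11 -0.74]
1 2.23 [-0.66  0.55  1.45 -0.    1.15 -1.14]
-1 0.43 [-0.73  0.33  1.81 -0.    1.   -2.55]
-1 0.88 [-0.75  0.38  1.73 -0.    1.03 -3.03]
-1 1.33 [-0.75  0.45  1.63 -0.    1.07  2.81]
-1 1.78 [-0.71  0.5   1.53 -0.    1.11  2.4 ]
-1 2.23 [-0.66  0.55  1.45 -0.    1.15  2.  ]
```

```bash
sed -i 's/(C\[...,1\]>-330)&(C\[...,2\]>40)/(C[...,1]>-140)\&(C[...,2]>40)\&(hsv[...,2]>60)/' h.py
cat >> h.py <<'E'
PIV=np.array([536.,-228.4])
E
python3 - <<'E'
from h import *
k=[448.9,-248.2]; v=np.array(k)-PIV; q0=(np.arctan2(v[1],v[0])-np.arctan2(PUSH[1],PUSH[0])-np.pi/2)%(2*np.pi)
print("q0",q0,np.hypot(*v),"yel",yellow())
hand.command_gripper(60)
arm.reach([*k,190],quat(q0)); arm.servo_line([*k,80],v=100)
f0=np.array(get_state()["ft_force"]); hand.command_gripper(0,25)
s=get_state(); print(s["clock"],s["finger_gap"],s["grasp_force"],f0,s["ft_force"],s["position"])
print([yellow() for _ in range(3)])
t=snap("top"); save(t["image"][110:230,290:430],"crop2.png",5)
E
```

```text
q0 0.4015498077102304 89.32216970047247 yel (np.float64(-20.2535499069414), np.int64(131), np.float64(12.848963783439146), np.int64(378))
5.7667 21.439815722708094 25.000038743019104 [-0.31854738  0.1022643  -0.15045078] [-0.21723046 -1.0570559  -0.58707258] [ 448.94620515 -248.46209284   80.06957403]
[(np.float64(-20.156557749977964), np.int64(127), np.float64(12.784009903698944), np.int64(381)), (np.float64(-20.161143835756107), np.int64(125), np.float64(12.78969213009509), np.int64(380)), (np.float64(-20.195561873674876), np.int64(126), np.float64(12.821945249230225), np.int64(382))]
```

View pics/crop2.png

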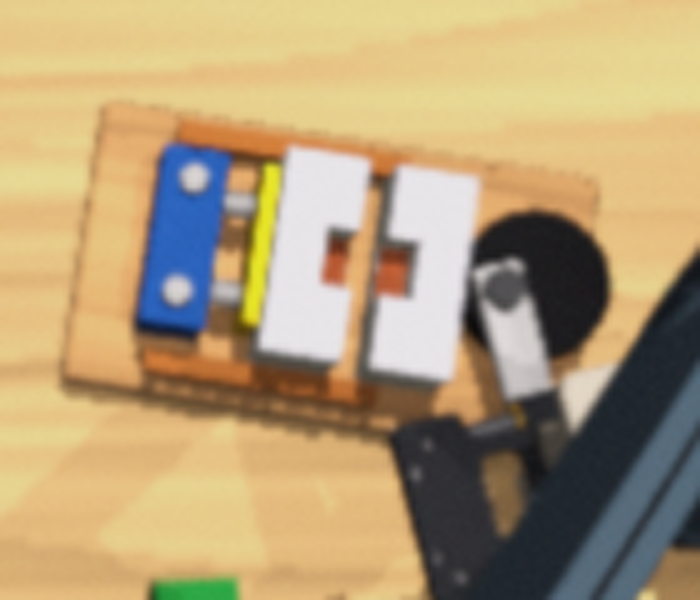

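The knob is gripped (gap 21.4 mm), with the pad at crop (262,245) still clear of the arm. Next I swing in small steps, watching the pad.

```bash
cat > swing.py <<'E'
import sys
from h import *
Y0=33.0  # blue - yellow at rest
def qnow():
    v=np.array(get_state()["position"])[:2]-PIV; return (np.arctan2(v[1],v[0])-np.arctan2(PUSH[1],PUSH[0])-np.pi/2)%(2*np.pi)
qmax,target,step=map(float,sys.argv[1:4]); q=qnow(); low=0
while q<qmax:
    q=min(q+step,qmax); arm.servo_line([*(PIV+90*ldir(q)),80],quat(q),v=45)
    y=yellow(); g=get_state(); F=np.array(g["ft_force"])[:2]; l=ldir(q)
    print(round(q,2),"adv",round(18*(1-np.cos(q)),1),"pad(abs)",round(y[0]+20.18,2),"pad(rel)",round(Y0-(y[2]-y[0]),2),y[1],y[3],"Frad,Ftan",(F@l).round(1),(F@[-l[1],l[0]]).round(1),"gap",round(g["finger_gap"],1),"t",round(g["clock"],1))
    if y[0]+20.18>target or y[1]<90 or np.hypot(*F)>35: print("stop");break
E
python3 swing.py 1.35 2 0.12
python3 -c "
from h import *
t=snap('top'); save(t['image'][110:230,290:430],'crop3.png',5)"
```

```text
0.52 adv 2.4 pad(abs) -0.01 pad(rel) 0.04 127 379 Frad,Ftan -3.7 2.5 gap 21.4 t 6.4
0.64 adv 3.6 pad(abs) -0.01 pad(rel) 0.01 127 380 Frad,Ftan -3.1 3.1 gap 21.7 t 6.8
0.76 adv 5.0 pad(abs) -0.01 pad(rel) 0.04 129 380 Frad,Ftan -1.5 3.5 gap 21.6 t 7.3
0.88 adv 6.6 pad(abs) -0.01 pad(rel) 0.06 125 379 Frad,Ftan -0.4 3.3 gap 21.6 t 7.7
1.0 adv 8.3 pad(abs) -0.01 pad(rel) -0.03 127 379 Frad,Ftan 2.7 2.8 gap 21.3 t 8.2
1.12 adv 10.2 pad(abs) -0.01 pad(rel) -0.01 125 380 Frad,Ftan 4.9 3.0 gap 21.2 t 8.6
1.24 adv 12.2 pad(abs) -0.01 pad(rel) -0.01 127 380 Frad,Ftan 5.6 2.1 gap 21.6 t 9.1
1.35 adv 14.1 pad(abs) 0.05 pad(rel) 0.08 127 379 Frad,Ftan 5.3 1.4 gap 21.4 t 9.5
```

View pics/crop3.png

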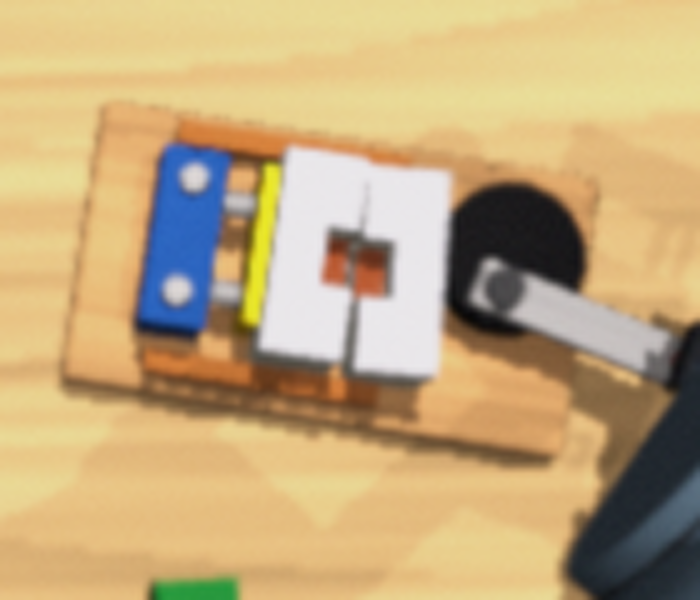

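The mould is nearly shut: a thin seam shows at crop (357,260), and the pad at (262,245) has not moved. I continue more finely.

```bash
python3 swing.py 2.2 5.3 0.07
python3 -c "
from h import *
t=snap('top'); save(t['image'][110:230,290:430],'crop4.png',5)"
```

```text
1.42 adv 15.3 pad(abs) 0.06 pad(rel) 0.08 126 381 Frad,Ftan 6.8 1.7 gap 21.6 t 9.9
1.49 adv 16.6 pad(abs) 0.13 pad(rel) 0.17 120 380 Frad,Ftan 6.2 1.6 gap 21.6 t 10.2
1.56 adv 17.8 pad(abs) 0.96 pad(rel) 1.04 118 380 Frad,Ftan 6.7 0.1 gap 21.4 t 10.5
1.63 adv 19.1 pad(abs) 2.05 pad(rel) 2.05 120 382 Frad,Ftan 8.1 -0.2 gap 21.4 t 10.9
1.7 adv 20.4 pad(abs) 3.41 pad(rel) 3.5 119 383 Frad,Ftan 8.1 -0.4 gap 21.4 t 11.2
1.77 adv 21.6 pad(abs) 4.55 pad(rel) 4.62 117 382 Frad,Ftan 7.4 -1.2 gap 21.4 t 11.6
1.84 adv 22.8 pad(abs) 5.83 pad(rel) 5.93 121 382 Frad,Ftan 8.1 -2.8 gap 21.5 t 11.9
stop
```

View pics/crop4.png

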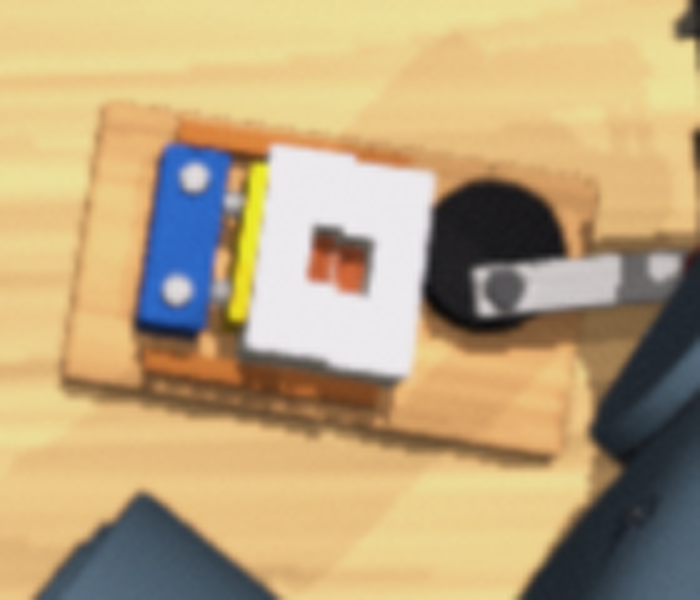

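The mould is closed, with no seam at crop (345,260). The pad at (250,245) is in by about 5.9 mm. I release, lift clear and re-measure.

Run:
```python
from h import *
hand.command_gripper(60); print("open",yellow())
p=np.array(get_state()["position"]); arm.servo_line([p[0],p[1],210],v=100); arm.sleep(0.5)
y=yellow(); print("pad",y[0]+20.18,33-(y[2]-y[0]),get_state()["clock"],get_state()["ft_force"])
t=snap('side'); save(t['image'][220:400,270:420],'side5.png',3)
```

```text
open (np.float64(-14.294967124124227), np.int64(119), np.float64(12.743694628698208), np.int64(379))
pad 5.757679490546543 5.831093538446368 14.8083 [-0.00803881  0.1974008   0.17556586]
```

View pics/side5.png

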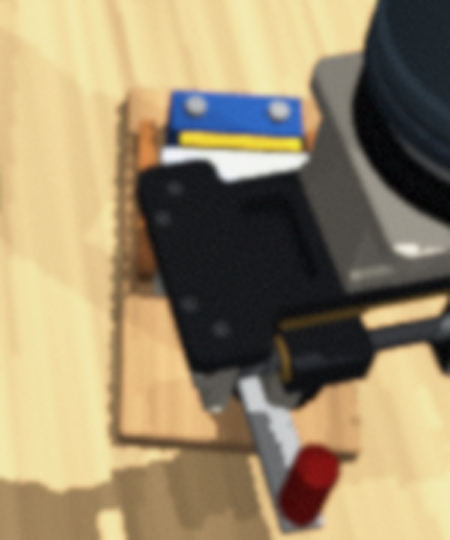

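The side view shows the knob free at crop (310,485), the gripper raised clear of it, and the yellow pad held at (240,142). I hand the job in.

```bash
python3 -c "
from h import *
print(order.close_job())"
```

```text
the job is handed in; nothing more can be done
None
```

The white mould is closed and the yellow pad measured about 5.8 mm in after I let go; the gripper was clear of everything and the other clamp was not touched when I handed the job in at about 15 s (the hand-in returned no verdict).

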